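Shut off and vent the test line through the guard windows

ROBOT

A 7-joint arm with a two-finger parallel gripper is mounted at the origin on the work surface. World frame = base frame: x ahead of the robot, y to its left, z up, the work surface at z = 0. Lengths are in m, angles in rad, forces in N, time in s.
With the tool pointing down it reaches from about 0.35 to 0.9 m from the base axis. Payload 8.1 kg.
Tool frame: the origin (TCP) lies at the centre of the arm's flange, where the gripper is bolted on; the fingertips stand 178 mm ahead of it and the grasp point (between the pads) lies 159 mm ahead of it; z points along the fingers, y is the direction in which the jaws open and shut (so a half turn about z gives the same grasp; the last joint's range is limited). The gripper opens to 92 mm and grips with 3 to 60 N. Pads are 19 mm wide; open, the fingers measure 130 mm over their backs; the gripper's body (75 mm by 190 mm) begins 47 mm behind the grasp point.
Start: joints at [-1.218, 0.434, 0.025, 1.573, -0.012, 1.134, -0.075], TCP at [0.275, 0.561, 0.405] pointing down, gripper open.
Joint ranges: [-2.62, 2.62], [-0.44, 2.09], [-1.27, 1.32], [0.08, 2.57], [-1.32, 4.46], [0.12, 2], [-2.74, 2.74]. Speed limits (rad/s): [2.22, 2.22, 3.01, 3.01, 3.14, 3.14, 3.14].

INTERFACE

Orientations are given as a rotation vector (axis times angle).
In Python, from cell import arm, get_image, camera_model gives the robot as it stands. The module is installed in compiled form; this text tells all that it offers.
- The arm moves only by the shell command python3 -m pendant 'ROWS' [FORCE]. ROWS is JSON, a list that holds one entry, the list of rows, each a list of 7 numbers: the shift along the tool's x, y, z in mm, then the turn, a rotation vector about the tool's x, y, z in rad, then the closure, from -1 (fully open) to 1 (shut). In form: [[[x, y, z, rx, ry, rz, hand], ...]]. A call has 1 to 20 rows; each row is the pose to reach, as a shift and turn from the pose commanded when the call began, along the tool's axes at that moment; what a row does not reach only later rows make up. A row lasts 1/8 s, in which the tool goes at most 62.5 mm and 10.7 degrees, less where a joint would pass 70% of its speed; a pose out of reach is approached as far as the arm can. A call with a gripper value outside its range is refused whole. The fingers move at their own pace and stop on an object; FORCE is the grip in N (left out, the last holds). Time passes only in rows, so rows that repeat a pose let the fingers close. It gives the time, the measured TCP pose, the force and the opening at its end, in the units of the state.
- arm.observe(): the state, without advancing time (a new reading comes with each control period).
- get_image(name): name is "scene" or "side" or "wrist"; returns the picture (480x640x3 uint8, red, green, blue); there is no depth.
- camera_model(name): a dict with "fx", "fy", "cx", "cy" (pixels), "k1" (the pictures are not rectified: a ray, as slopes to the right and down, at radius r is drawn at 1 + k1 r^2 times it, then the intrinsics apply), "position" and "orientation" of the camera in the world; the wrist camera has in their place "T_tool_cam" (4x4, takes a point from camera to tool coordinates, whose origin is the TCP and whose axes are the flange's). Camera axes: x right, y down, z forward; pixel columns grow to the right and rows downward; lengths in m; the calibration is good to about 2 mm. A picture is of the moment at which its call begins: read the wrist's pose just before it. camera_model takes no time and is no camera call.
- arm.sign_off(): hands the job in, once; it reports no verdict.
The state is a dict: "clock": time; "joints": joint angles; "dq": joint speeds; "joint_efforts": joint torques, N m; "position": TCP position; "ee_rot": TCP orientation; "force": force on the tool from outside, world axes, zero at the start; "ft_torque": the same for the moment, N m; "width": opening from 0.0 (shut) to 1.0 (fully open).
Only numpy, scipy, OpenCV 4.12 (cv2) and the standard library are available. Lean on these libraries where they do the work, as an engineer would, in place of code of your own. Each camera call takes 0.05 s, during which the arm holds its last target.

TASK

Reach down through the windows of the yellow sheet-steel guard without touching the guard: first press the shut-off lever, the one with the round pad, all the way down (it stays down), then press the vent lever, the one with the wide rectangular pad, all the way down. Finish while still holding the vent lever fully down with your fingertips. Do not press the vent lever before the shut-off is down, and leave the pipe spool, the bin and the wrench where they are.

Things in the scene. Friction and masses are not known exactly. Their poses are not given: they have to be found in the camera images.
- guard: fixed yellow 4 mm sheet-steel box over two valves: x -85 to +125 mm, y -145 to +145 mm, top face 120 mm above the table, nothing above it. Origin on the table; x points to its far side, y left, z up. Two windows in its top, each 110 (x) by 100 mm (y), 50 mm bar between. A gauge 64 mm wide, 102 mm high stands outside, 165 mm along x.
- window_left (a point): centre of the left window (+y side), level with the top face of the guard; axes as the guard; the window reaches 55 mm either way in x and 50 mm either way in y
- window_right (a point): centre of the right window (-y side), the same size, level with the top face of the guard; axes as the guard
- shutoff_pad (a point): centre of the top of the shut-off lever's round black pad, 36 mm in diameter, 12 mm thick, on a 14 mm wide steel lever under one of the windows (left or right varies), within 10 mm of its centre. Lever up: 15 mm below the guard's top face; fully down: 37 mm below. The hinge lies 82 mm to the pad's far side (+x of the guard).
- vent_pad (a point): centre of the top of the vent lever's rectangular black pad, 34 mm along the guard's x by 60 mm across, 12 mm thick, on a like lever under the other window, within about 10 mm of its centre. Lever up: 15 mm below the guard's top face; fully down: 37 mm below it.
- shutoff_lever (a joint): angle of the shut-off lever: starts at 0 (up) to 0.06, 0.26 rad is fully down at a hard stop, the pad sinking about 22 mm. Friction: it takes about 5 N at the pad all the way and stays where it is left.
- vent_lever (a joint): angle of the vent lever: 0 is up, 0.26 rad fully down at a hard stop, the pad sinking about 22 mm. A spring takes about 3 N at the start, 6 N at the stop, and lifts it again when let go.
- vent: the whole vent valve: fixed aluminium block 48 mm high with the vent lever on it; origin on the table about below its pad, axes as the guard
- spool: loose steel pipe spool with two flanges, standing upright beside the guard's left side, 90 mm in diameter, 90 mm high; origin under its centre; leave it alone
- bin: loose blue plastic bin beside the guard's right side, 120 x 90 x 55 mm high; origin under its centre; leave it alone
- wrench: loose steel wrench, 170 mm long, lying on the table before the guard's near side, roughly along the guard's y; leave it alone
Mind the look-alikes: they are no part of the job. Leave any green or red look-alike of the part that bears shutoff_pad alone.

How it is judged:
By the outcome, as a careful person would: the job done as asked, in the order asked, and still so for the second after the job is handed in, while the arm keeps its last pose, push and grip.
It also fails if it takes over 38 s, if anything falls off the work surface, if the arm or the gripper's body presses on something with over 40 N, if the wrist force passes 120 N, or if a joint passes its speed limit or range.

## Working session

There is one attempt and no reset: what is moved stays moved. The work goes in short steps, Python scripts to look and compute and a shell command to move; the robot and the scene stay as the last step left them, time stands still between calls to the robot, and variables do not carry over. Pictures are saved under pics/ and viewed, and the job is handed in when it is done.

```bash
mkdir -p pics; ls; python3 - <<'E'
from cell import arm,get_image,camera_model
import cv2
print(arm.observe())
for n in ["scene","side","wrist"]:
    im=get_image(n); cv2.imwrite(f"pics/{n}0.png",im[:,:,::-1]); print(n,camera_model(n))
E
```

```text
pics
{'clock': 0.0, 'joints': array([-1.21757084,  0.43521321,  0.0249471 ,  1.57410148, -0.01156058,
        1.13399663, -0.07513437]), 'dq': array([-1.84220349e-04, -2.66190563e-06, -9.81862548e-04, -1.02798240e-03,
        5.67886275e-04,  4.26382563e-04,  1.86507437e-04]), 'joint_efforts': array([-6.25021221e-04, -6.67867827e+01,  9.84555557e-01, -3.14443946e+01,
       -6.05618348e-02,  4.30608855e-02,  1.49173675e-04]), 'position': array([0.27504693, 0.56096331, 0.40394884]), 'ee_rot': array([-7.09881031e-01, -3.06014207e+00,  2.45495419e-03]), 'force': array([-0.95819734,  0.43959416, -0.1325627 ]), 'ft_torque': array([-0.04082541, -0.02319054, -0.02227387]), 'width': 0.9992212191051537}
scene {'fx': 553.4498644498553, 'fy': 553.4498644498553, 'cx': 300.18386387486197, 'cy': 236.5469009066974, 'k1': -0.12951298968214003, 'position': array([0.8713929 , 0.7074304 , 0.86963627]), 'orientation': array([-0.68831029, -2.68710049,  1.0761317 ])}
side {'fx': 512.3750205287674, 'fy': 512.3750205287674, 'cx': 327.89532024276684, 'cy': 246.05602496827953, 'k1': -0.047084079285260566, 'position': array([ 0.28830512, -0.76942185,  0.86165536]), 'orientation': array([-2.25527582,  0.31893368, -0.13771453])}
wrist {'fx': 373.08401544982854, 'fy': 373.08401544982854, 'cx': 322.32473067472733, 'cy': 232.95237883069936, 'k1': -0.0759119997976482, 'T_tool_cam': array([[-2.66783431e-04, -9.52507977e-01, -3.04513517e-01,
         8.33197385e-02],
       [ 9.99999162e-01,  1.31603118e-04, -1.28774654e-03,
         8.60690558e-04],
       [ 1.26666378e-03, -3.04513606e-01,  9.52507144e-01,
         1.97414541e-02],
       [ 0.00000000e+00,  0.00000000e+00,  0.00000000e+00,
         1.00000000e+00]])}
```

View pics/scene0.png

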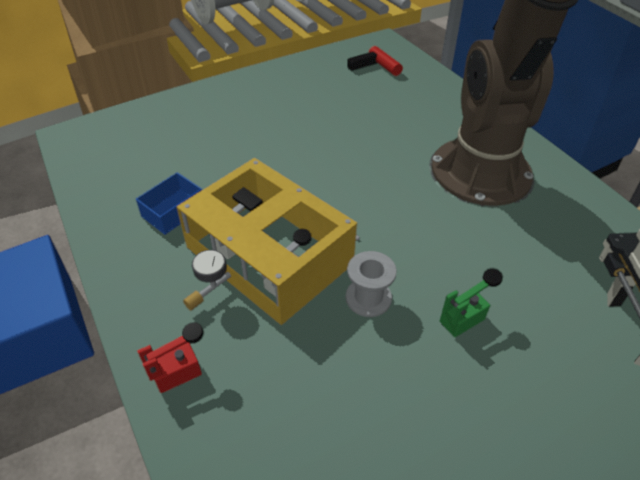

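View pics/side0.png

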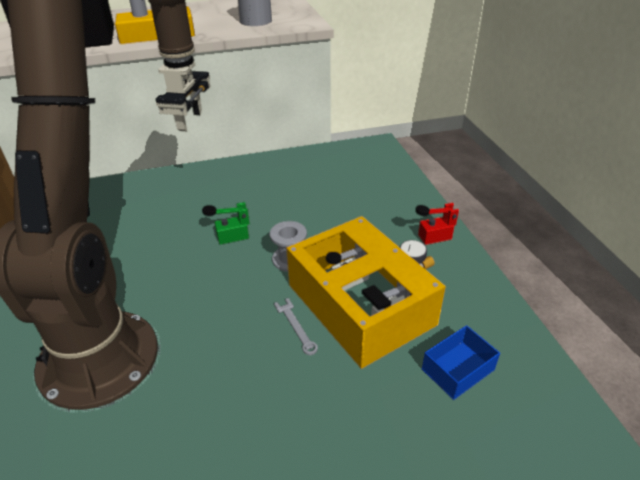

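View pics/wrist0.png

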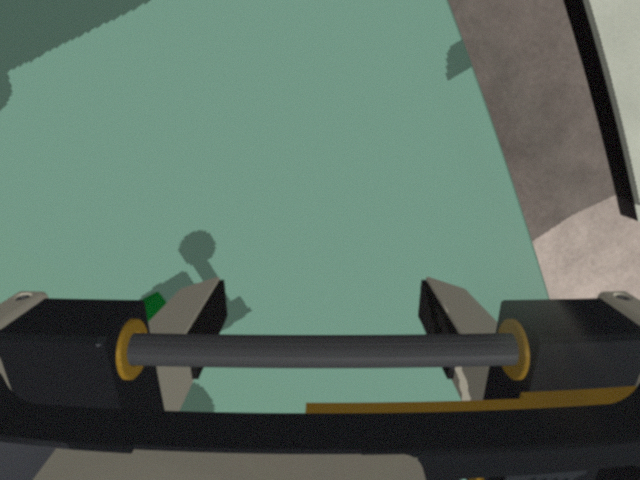

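The scene view shows the guard with the round pad at (302,237) and the rectangular pad at (248,198). The look-alikes are a green lever with its pad at (492,278) and a red one with its pad at (193,332). In the side view the round pad is at (333,258) and the rectangular one at (377,297). I'll check these in close crops.

```bash
python3 - <<'E'
import cv2
a=cv2.imread("pics/scene0.png")[150:325,170:370]; b=cv2.imread("pics/side0.png")[205:370,270:460]
cv2.imwrite("pics/sc.png",cv2.resize(a,(800,700)[:1]+(600,),interpolation=cv2.INTER_CUBIC) if 0 else cv2.resize(a,None,fx=3.4,fy=3.4,interpolation=cv2.INTER_CUBIC))
cv2.imwrite("pics/si.png",cv2.resize(b,None,fx=3.6,fy=3.6,interpolation=cv2.INTER_CUBIC))
E
```

```text
(no output)
```

View pics/sc.png

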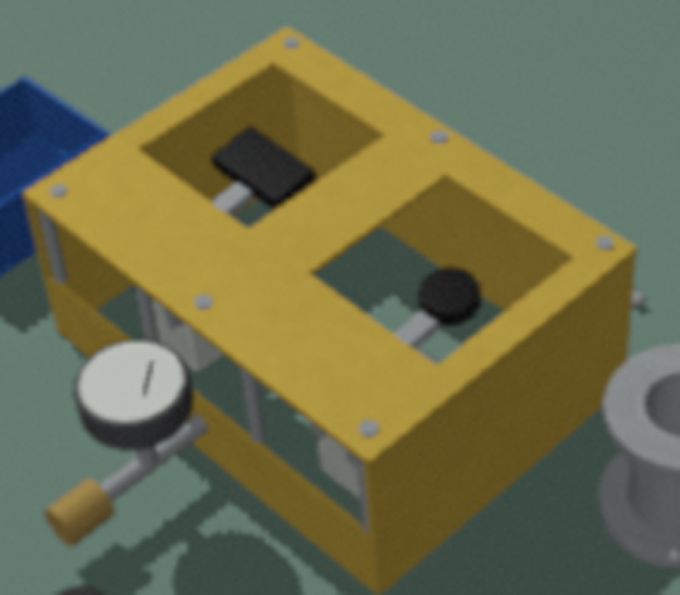

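View pics/si.png

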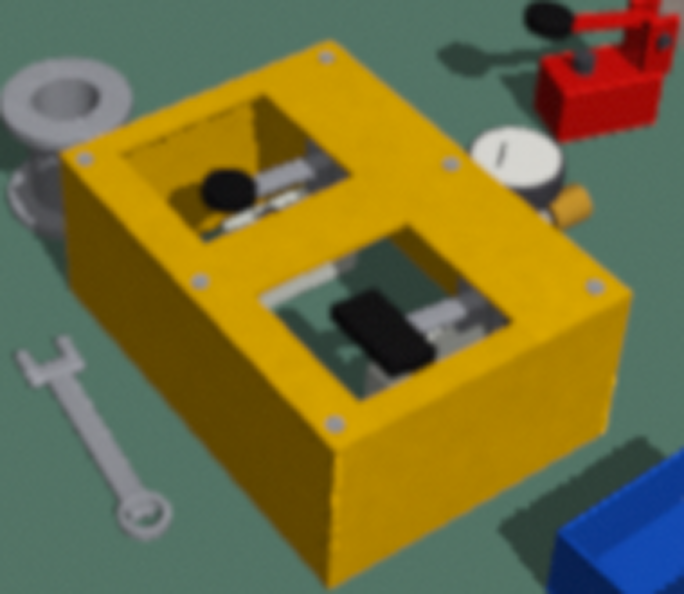

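```bash
cat > h.py <<'E'
import numpy as np, cv2
from scipy.spatial.transform import Rotation as R
from scipy.optimize import least_squares
def proj(cm,P,T=None):
    if T is None: Rm=R.from_rotvec(cm["orientation"]).as_matrix(); t=cm["position"]
    else: Rm,t=T[:3,:3],T[:3,3]
    c=(np.atleast_2d(P)-t)@Rm; s=c[:,:2]/c[:,2:]; r2=(s**2).sum(1,keepdims=True)
    return s*(1+cm["k1"]*r2)*[cm["fx"],cm["fy"]]+[cm["cx"],cm["cy"]]
def ray(cm,uv,T=None):
    if T is None: Rm=R.from_rotvec(cm["orientation"]).as_matrix(); t=cm["position"]
    else: Rm,t=T[:3,:3],T[:3,3]
    K=np.array([[cm["fx"],0,cm["cx"]],[0,cm["fy"],cm["cy"]],[0,0,1]])
    u=cv2.undistortPoints(np.array([[uv]],float),K,np.array([cm["k1"],0,0,0,0]))[0,0]
    return t,Rm@[u[0],u[1],1]
def onz(cm,uv,z,T=None):
    o,d=ray(cm,uv,T); return o+d*(z-o[2])/d[2]
G=np.array([(125,145),(-85,145),(-85,-145),(125,-145),(-55,125),(-55,25),(55,25),(55,125),(-55,-25),(-55,-125),(55,-125),(55,-25)])/1000.
G=np.c_[G,np.full(len(G),.12)]
def place(p,G): return np.c_[G[:,:2]@np.array([[np.cos(p[2]),-np.sin(p[2])],[np.sin(p[2]),np.cos(p[2])]]).T+p[:2],G[:,2]]
E
python3 - <<'E'
from h import *
from cell import camera_model
cs,cd=camera_model("scene"),camera_model("side")
S=np.array([(372,461),(635,248),(288,27),(25,190),(572,257),(446,176),(312,270),(438,364),(383,134),(272,64),(140,149),(248,226)])/3.4+[170,150]-.35
D=np.array([(332,40),(62,153),(334,450),(632,293),(122,155),(205,243),(352,175),(265,95),(260,300),(360,401),(513,322),(408,226)])/3.6+[270,205]-.35
for nm,use in (("scene",[1,0]),("side",[0,1]),("both",[1,1])):
    f=lambda p:np.r_[use[0]*(proj(cs,place(p,G))-S).ravel(),use[1]*(proj(cd,place(p,G))-D).ravel()]
    r=least_squares(f,[.6,.1,0]); print(nm,r.x,np.sqrt((r.fun**2).sum()/(12*sum(use))))
p=r.x
print(np.round(np.abs(r.fun.reshape(-1,2)),1).tolist())
c,s=np.cos(p[2]),np.sin(p[2])
for n,a,b in (("round",(449,290),(229,187)),("rect",(264,160),(383,328))):
    a=np.array(a)/3.4+[170,150]-.35;b=np.array(b)/3.6+[270,205]-.35
    o1,d1=ray(cs,a);o2,d2=ray(cd,b)
    t=np.linalg.lstsq(np.c_[d1,-d2],o2-o1,rcond=None)[0];X1=o1+t[0]*d1;X2=o2+t[1]*d2
    for X in ((X1+X2)/2,onz(cs,a,.105),onz(cd,b,.105)):
        d=X[:2]-p[:2]; print(n,X,"guard mm",1000*(c*d[0]+s*d[1]),1000*(-s*d[0]+c*d[1]), 1000*np.linalg.norm(X1-X2))
E
```

```text
scene [ 0.55767528 -0.01572598  0.30670249] 0.7554774269247323
side [ 0.55689674 -0.01668826  0.30272325] 1.1342969626329655
both [ 0.55729529 -0.0161617   0.30471217] 0.9961089176479503
[[0.8, 0.5], [0.5, 0.6], [0.0, 0.4], [0.1, 0.3], [0.8, 0.2], [0.1, 1.0], [0.9, 0.3], [0.2, 0.1], [1.0, 0.1], [0.7, 0.8], [0.5, 0.4], [0.3, 0.6], [0.2, 0.3], [0.6, 0.2], [0.9, 0.5], [0.7, 0.1], [1.1, 0.8], [0.4, 0.3], [1.3, 0.1], [0.4, 1.2], [1.5, 1.6], [0.1, 0.8], [1.3, 0.1], [0.2, 1.3]]
round [0.53144198 0.05794416 0.09941473] guard mm -2.429197975143488 78.44852071528766 1.284672081456204
round [0.53452585 0.06247591 0.105     ] guard mm 1.8722259527369327 81.84628820817389 1.284672081456204
round [0.52909048 0.05218363 0.105     ] guard mm -6.400630598391046 73.65885378191716 1.284672081456204
rect [ 0.57966922 -0.08804906  0.10405262] guard mm -0.2243093853846606 -75.28835430752511 0.5474245726778098
rect [ 0.58028158 -0.08717273  0.105     ] guard mm 0.6227556844801314 -74.6361127370914 0.5474245726778098
rect [ 0.57904781 -0.08880753  0.105     ] guard mm -1.044646547440721 -75.82544137820102 0.5474245726778098
```

```bash
cat > mv.py <<'E'
import sys
from h import *
from cell import arm
p=np.array([.5573,-.0162,.3047])
def rep(gx,gy,ztip,o=None,yaw=True):
    o=o or arm.observe(); Rm=R.from_rotvec(o["ee_rot"]).as_matrix()
    tgt=place(p,np.array([[gx/1e3,gy/1e3,ztip+.178]]))[0]
    out=[]
    for k in (0,np.pi):
        Rt=R.from_euler('z',p[2]+k).as_matrix()@np.diag([1,-1,-1.])
        out.append(np.round(R.from_matrix(Rm.T@Rt).as_rotvec(),3))
    print("t",o["clock"],"shift mm",np.round(1000*Rm.T@(tgt-o["position"]),1),"rots",out,"F",np.round(o["force"],1),"w",round(o["width"],3))
    tip=o["position"]+Rm[:,2]*.178; d=tip[:2]-p[:2];c,s=np.cos(p[2]),np.sin(p[2])
    print("tip guard",np.round([1e3*(c*d[0]+s*d[1]),1e3*(-s*d[0]+c*d[1]),1e3*tip[2]],1),"j",np.round(o["joints"],2))
if __name__=="__main__": rep(*map(float,sys.argv[1:4]))
E
python3 mv.py -2 78 .2
```

```text
t 0.15 shift mm [-452.3 -338.9   26.6] rots [array([-0.000e+00,  1.000e-03,  2.381e+00]), array([-0.001, -0.   , -0.761])] F [ 0.9 -0.1 -1.1] w 1.001
tip guard [-96.2 635.1 226.2] j [-1.22  0.44  0.02  1.57 -0.01  1.13 -0.08]
```

```bash
python3 -m pendant '[[[-15,-11,0,0,0,-0.03,0.5],[-50,-38,0,0,0,-0.09,1],[-95,-71,0,0,0,-0.16,1],[-140,-105,0,0,0,-0.24,1],[-190,-142,0,0,0,-0.32,1],[-240,-180,0,0,0,-0.4,1],[-290,-217,0,0,0,-0.49,1],[-340,-255,0,0,0,-0.57,1],[-385,-288,0,0,0,-0.65,1],[-420,-315,0,0,0,-0.71,1],[-443,-332,0,0,0,-0.75,1],[-452,-339,0,0,0,-0.761,1],[-452,-339,0,0,0,-0.761,1],[-452,-339,0,0,0,-0.761,1]]]' 20; python3 mv.py -2 78 .13
python3 - <<'E'
from cell import *
import cv2
for n in ["scene","wrist","side"]: cv2.imwrite(f"pics/{n}1.png",get_image(n)[:,:,::-1])
E
```

```text
clock: 1.9
position: [0.5312, 0.0593, 0.4046]
ee_rot: [0.48, -3.104, -0.001]
force: [-0.7, 0.6, 0.0]
width: 0.003
t 1.9 shift mm [-0.2 -2.  96.6] rots [array([ 0.00e+00,  1.00e-03, -3.14e+00]), array([ 0.001, -0.   ,  0.002])] F [-0.7  0.6  0. ] w 0.003
tip guard [ -2.2  80.  226.6] j [-0.31  0.29  0.12  1.8  -0.04  1.06  1.71]
```

View pics/wrist1.png

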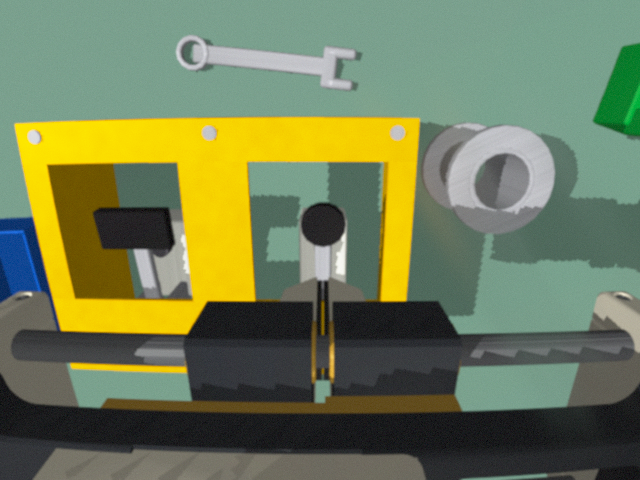

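View pics/scene1.png

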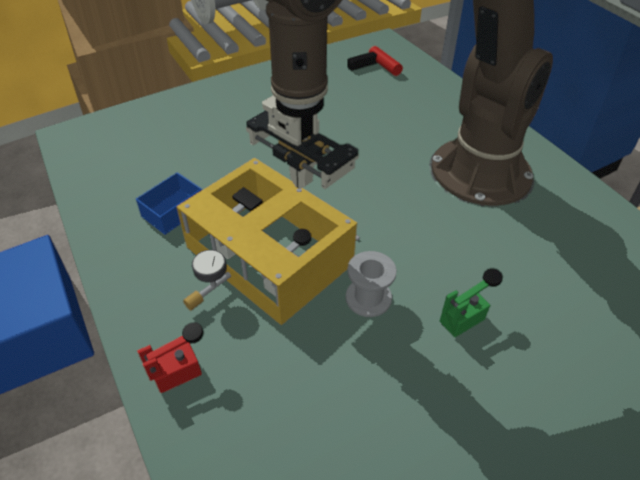

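```bash
python3 - <<'E'
import cv2
a=cv2.imread("pics/side1.png")[100:350,230:470]; cv2.imwrite("pics/s1c.png",cv2.resize(a,None,fx=2.4,fy=2.4,interpolation=cv2.INTER_CUBIC))
a=cv2.imread("pics/scene1.png")[80:260,220:380]; cv2.imwrite("pics/s1d.png",cv2.resize(a,None,fx=3.3,fy=3.3,interpolation=cv2.INTER_CUBIC))
from h import *
from cell import arm,camera_model
o=arm.observe();T=np.eye(4);T[:3,:3]=R.from_rotvec(o["ee_rot"]).as_matrix();T[:3,3]=o["position"]
cm=camera_model("wrist");T=T@cm["T_tool_cam"]
p=np.array([.5573,-.0162,.3047]);c,s=np.cos(p[2]),np.sin(p[2])
for n,uv,z in (("round",(322,222),.1),("rectTL",(97,209),.105),("rectTR",(171,208),.105),("rectBL",(102,242),.105),("rectBR",(172,243),.105),("wL nl",(387,163),.12),("wL nr",(248,163),.12),("corner nl",(417,118),.12),("wR nr",(49,163),.12),("wR nl",(177,163),.12)):
    d=onz(cm,uv,z,T)[:2]-p[:2];print(n,np.round([1e3*(c*d[0]+s*d[1]),1e3*(-s*d[0]+c*d[1])],1))
E
```

```text
round [-3.  80.1]
rectTL [-15.1 -99. ]
rectTR [-15.7 -38. ]
rectBL [ 12.7 -99.7]
rectBR [ 13.3 -40.7]
wL nl [-52.3 126. ]
wL nr [-52.1  27.7]
corner nl [-83.2 145.2]
wR nr [ -54.  -121.3]
wR nl [-52.4 -23.5]
```

View pics/s1c.png

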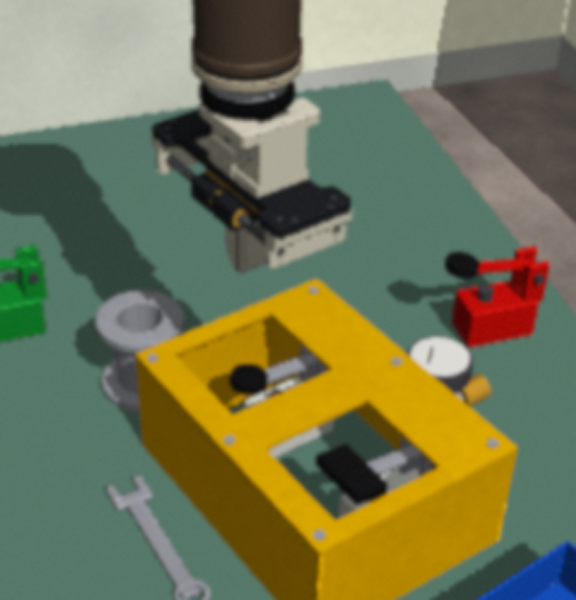

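View pics/s1d.png

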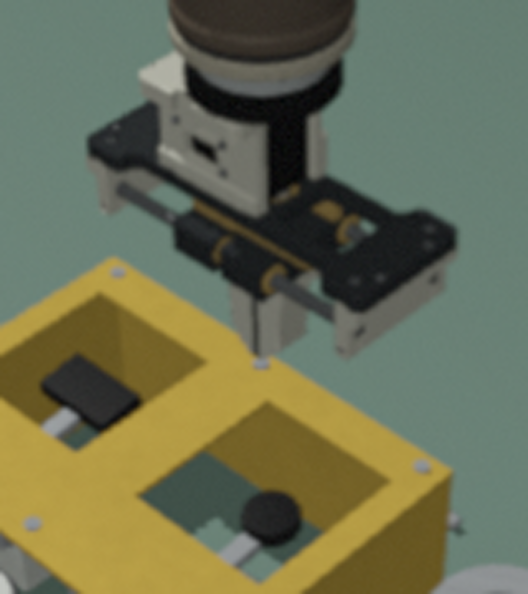

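```bash
python3 -m pendant '[[[0,0,15,0,0,0,1],[0,0,45,0,0,0,1],[0,0,80,0,0,0,1],[0,0,105,0,0,0,1],[0,0,117,0,0,0,1],[0,0,117,0,0,0,1],[0,0,122,0,0,0,1],[0,0,127,0,0,0,1],[0,0,131,0,0,0,1],[0,0,135,0,0,0,1],[0,0,135,0,0,0,1]]]'; python3 mv.py -3 79.5 .083
```

```text
clock: 3.42
position: [0.5317, 0.0577, 0.2696]
ee_rot: [0.477, -3.105, 0.0]
force: [0.3, -0.7, 0.1]
width: 0.006
t 3.425 shift mm [0.7 1.3 8.6] rots [array([ 0.   , -0.   , -3.141]), array([-0., -0.,  0.])] F [ 0.3 -0.7  0.1] w 0.006
tip guard [-2.3 78.2 91.6] j [-0.29  0.45  0.1   1.95 -0.07  0.75  1.73]
```

```bash
python3 - <<'E'
from cell import *
import cv2, numpy as np
a=get_image("side")[100:350,230:470]; b=get_image("scene")[80:330,170:380]
cv2.imwrite("pics/c2.png",np.hstack([cv2.resize(x,(400,450),interpolation=cv2.INTER_CUBIC) for x in (a,b)])[:,:,::-1])
cv2.imwrite("pics/w2.png",get_image("wrist")[:,:,::-1])
E
```

```text
(no output)
```

View pics/c2.png

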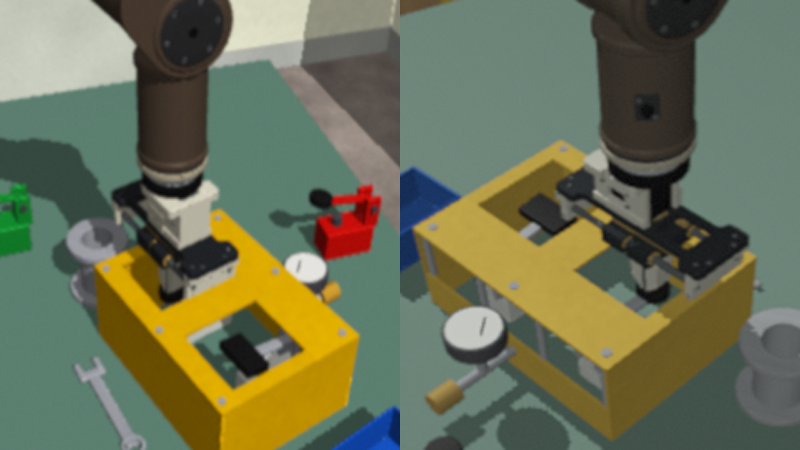

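View pics/w2.png

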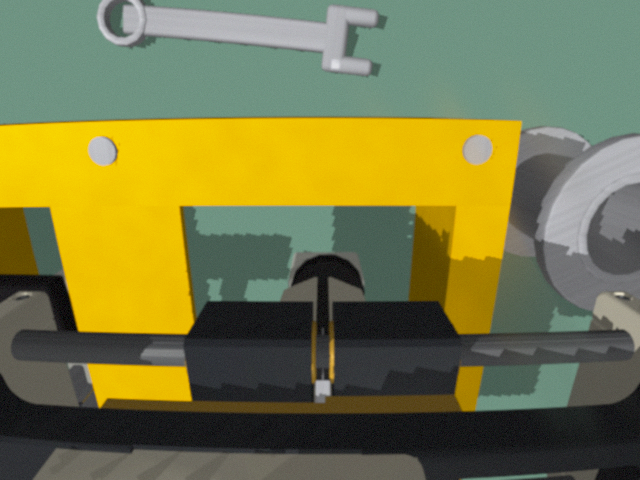

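The fingertips are on the round pad, seen at (652,293) in the scene crop, and clear of the window edges. I'll press further in steps and watch the force.

```bash
python3 -m pendant '[[[0,0,2,0,0,0,1],[0,0,4,0,0,0,1],[0,0,6,0,0,0,1]]]'; python3 mv.py -3 79.5 .083;  python3 -m pendant '[[[0,0,1,0,0,0,1],[0,0,2,0,0,0,1]]]'; python3 mv.py -3 79.5 .083
```

```text
clock: 3.95
position: [0.5317, 0.0578, 0.2639]
ee_rot: [-0.477, 3.105, 0.0]
force: [-3.0, -0.5, 6.1]
width: 0.008
t 3.95 shift mm [0.8 1.2 2.9] rots [array([-0.   ,  0.   , -3.141]), array([0., 0., 0.])] F [-3.  -0.5  6.1] w 0.008
tip guard [-2.2 78.3 85.9] j [-0.28  0.45  0.1   1.96 -0.07  0.73  1.73]
clock: 4.2
position: [0.5316, 0.0578, 0.2619]
ee_rot: [0.477, -3.105, -0.0]
force: [-4.5, -0.8, 10.8]
width: 0.01
t 4.2 shift mm [0.7 1.2 0.9] rots [array([ 0.   ,  0.   , -3.141]), array([ 0., -0.,  0.])] F [-4.5 -0.8 10.8] w 0.01
tip guard [-2.3 78.3 83.9] j [-0.28  0.46  0.1   1.96 -0.07  0.73  1.73]
```

```bash
for i in 1; do python3 -m pendant '[[[0,0,1,0,0,0,1],[0,0,1,0,0,0,1]]]'; done; python3 mv.py -3 79.5 .083; python3 -m pendant '[[[0,0,1,0,0,0,1],[0,0,1,0,0,0,1]]]'; python3 mv.py -3 79.5 .083
```

```text
clock: 4.45
position: [0.5316, 0.0578, 0.2616]
ee_rot: [-0.477, 3.105, 0.0]
force: [-6.3, 0.1, 14.6]
width: 0.006
t 4.45 shift mm [0.7 1.2 0.6] rots [array([-0.   ,  0.   , -3.141]), array([0., 0., 0.])] F [-6.3  0.1 14.6] w 0.006
tip guard [-2.3 78.3 83.6] j [-0.28  0.46  0.1   1.96 -0.07  0.73  1.73]
clock: 4.7
position: [0.5316, 0.0577, 0.2613]
ee_rot: [-0.477, 3.105, 0.001]
force: [-7.6, -0.7, 23.4]
width: 0.006
t 4.7 shift mm [0.6 1.3 0.3] rots [array([-1.000e-03,  0.000e+00, -3.141e+00]), array([0.   , 0.001, 0.   ])] F [-7.6 -0.7 23.4] w 0.006
tip guard [-2.3 78.2 83.3] j [-0.28  0.46  0.1   1.96 -0.07  0.73  1.73]
```

```bash
python3 -m pendant '[[[0,0,1,0,0,0,1],[0,0,1,0,0,0,1]]]'; python3 mv.py -3 79.5 .083
```

```text
clock: 4.95
position: [0.5316, 0.0577, 0.261]
ee_rot: [-0.477, 3.104, 0.001]
force: [-11.2, -2.7, 32.8]
width: 0.005
t 4.95 shift mm [ 0.6  1.3 -0. ] rots [array([-1.000e-03,  1.000e-03, -3.141e+00]), array([0.   , 0.001, 0.   ])] F [-11.2  -2.7  32.8] w 0.005
tip guard [-2.2 78.3 83. ] j [-0.28  0.46  0.1   1.96 -0.07  0.73  1.73]
```

Hard stop reached: 33 N with almost no travel. I'll lift straight up and look.

```bash
python3 -m pendant '[[[0,0,-6,0,0,0,1],[0,0,-20,0,0,0,1],[0,0,-50,0,0,0,1],[0,0,-85,0,0,0,1],[0,0,-105,0,0,0,1],[0,0,-110,0,0,0,1],[0,0,-110,0,0,0,1]]]'; python3 mv.py -1 -73 .19
python3 - <<'E'
from cell import *
import cv2, numpy as np
w=get_image("wrist"); cv2.imwrite("pics/w3.png",w[:,:,::-1])
a=get_image("side")[205:370,270:460]; b=get_image("scene")[150:325,170:370]
cv2.imwrite("pics/c3.png",np.hstack([cv2.resize(x,(400,360),interpolation=cv2.INTER_CUBIC) for x in (a,b)])[:,:,::-1])
E
```

```text
clock: 5.82
position: [0.5316, 0.0579, 0.3686]
ee_rot: [-0.478, 3.105, 0.0]
force: [-0.2, 0.2, 0.3]
width: 0.006
t 5.825 shift mm [  -1.2 -151.4    0.5] rots [array([-0.   ,  0.   , -3.141]), array([0.   , 0.   , 0.001])] F [-0.2  0.2  0.3] w 0.006
tip guard [ -2.2  78.4 190.6] j [-0.3   0.32  0.12  1.85 -0.05  0.97  1.72]
```

View pics/w3.png

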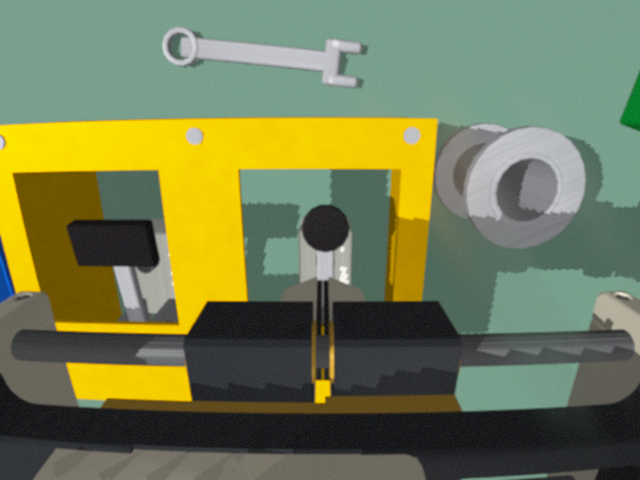

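View pics/c3.png

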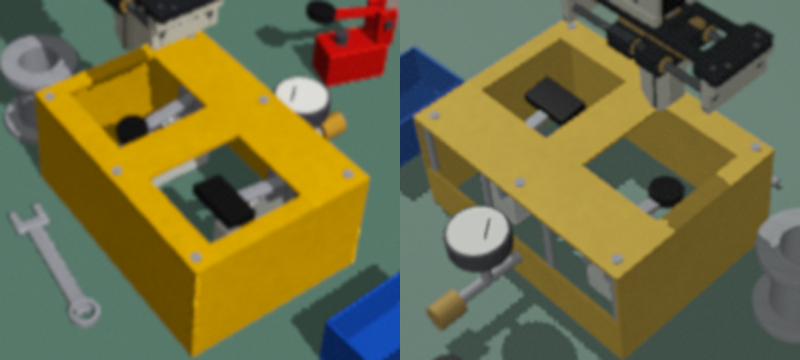

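```bash
python3 - <<'E'
from h import *
from cell import camera_model
cs,cd=camera_model("scene"),camera_model("side")
o1,d1=ray(cs,(302.8,241.2));o2,d2=ray(cd,(331.9,263.4))
t=np.linalg.lstsq(np.c_[d1,-d2],o2-o1,rcond=None)[0];print(o1+t[0]*d1,o2+t[1]*d2)
E
python3 -m pendant '[[[0,-12,0,0,0,0,1],[0,-45,0,0,0,0,1],[0,-85,0,0,0,0,1],[0,-120,0,0,0,0,1],[0,-143,0,0,0,0,1],[0,-152,0,0,0,0,1],[0,-152,0,0,0,0,1],[0,-152,0,0,0,0,1]]]'; python3 mv.py -1 -73 .11
python3 - <<'E'
from cell import *
import cv2
from h import *
o=arm.observe()
cv2.imwrite("pics/w4.png",get_image("wrist")[:,:,::-1])
E
```

```text
[0.52957607 0.05703098 0.07977054] [0.52751893 0.05783861 0.07999574]
clock: 6.98
position: [0.5773, -0.086, 0.3686]
ee_rot: [0.48, -3.105, -0.001]
force: [-0.1, -0.2, 0.8]
width: 0.005
t 6.975 shift mm [-0.9 -0.5 80.6] rots [array([ 0.00e+00,  1.00e-03, -3.14e+00]), array([ 0.001, -0.   ,  0.002])] F [-0.1 -0.2  0.8] w 0.005
tip guard [ -1.9 -72.5 190.6] j [-0.07  0.4   0.17  1.73 -0.08  1.01  2.01]
```

View pics/w4.png

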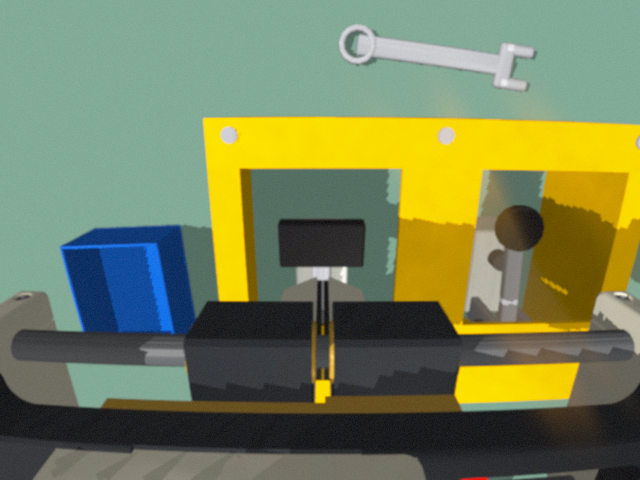

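The measured height of the shut-off pad is about 80 mm (83 expected when down), so it is down. The vent pad (280–363, 243) is centred on the fingers at column 322, so I can descend.

```bash
python3 -m pendant '[[[0,0,15,0,0,0,1],[0,0,40,0,0,0,1],[0,0,65,0,0,0,1],[0,0,78,0,0,0,1],[0,0,83,0,0,0,1],[0,0,88,0,0,0,1],[0,0,93,0,0,0,1],[0,0,97,0,0,0,1],[0,0,101,0,0,0,1],[0,0,104,0,0,0,1],[0,0,106,0,0,0,1],[0,0,106,0,0,0,1]]]'; python3 mv.py -1 -73 .083;
```

```text
clock: 8.52
position: [0.5769, -0.0876, 0.2627]
ee_rot: [0.476, -3.104, 0.0]
force: [-5.4, -2.7, 6.4]
width: 0.003
t 8.525 shift mm [-1.7  1.   1.7] rots [array([-2.000e-03, -0.000e+00,  3.141e+00]), array([ 0.   , -0.001, -0.   ])] F [-5.4 -2.7  6.4] w 0.003
tip guard [ -2.9 -74.   84.7] j [-0.05  0.52  0.15  1.84 -0.1   0.79  2.03]
```

```bash
python3 -m pendant '[[[0,0,1,0,0,0,1],[0,0,2,0,0,0,1],[0,0,2,0,0,0,1]]]'; python3 mv.py -1 -73 .083;python3 -m pendant '[[[0,0,1,0,0,0,1],[0,0,1,0,0,0,1]]]'; python3 mv.py -1 -73 .083
```

```text
clock: 8.9
position: [0.5768, -0.0877, 0.2615]
ee_rot: [0.476, -3.104, 0.0]
force: [-7.9, -2.1, 12.7]
width: 0.003
t 8.9 shift mm [-1.8  1.1  0.5] rots [array([-1.000e-03,  0.000e+00,  3.141e+00]), array([-0.   , -0.001, -0.   ])] F [-7.9 -2.1 12.7] w 0.003
tip guard [ -3.  -74.1  83.5] j [-0.05  0.52  0.15  1.84 -0.1   0.79  2.03]
clock: 9.15
position: [0.5768, -0.0878, 0.2611]
ee_rot: [0.476, -3.105, 0.0]
force: [-10.4, -1.1, 19.6]
width: 0.006
t 9.15 shift mm [-1.9  1.1  0.1] rots [array([-1.000e-03,  0.000e+00,  3.141e+00]), array([-0., -0., -0.])] F [-10.4  -1.1  19.6] w 0.006
tip guard [ -3.  -74.1  83.1] j [-0.05  0.52  0.15  1.84 -0.11  0.78  2.03]
```

```bash
python3 -m pendant '[[[0,0,1,0,0,0,1],[0,0,1,0,0,0,1],[0,0,1,0,0,0,1],[0,0,1,0,0,0,1]]]'; python3 mv.py -1 -73 .083
python3 - <<'E'
from cell import *
import cv2, numpy as np
cv2.imwrite("pics/w5.png",get_image("wrist")[:,:,::-1])
a=get_image("side")[205:370,270:460]; b=get_image("scene")[130:325,150:390]
cv2.imwrite("pics/c5.png",np.hstack([cv2.resize(x,(400,360),interpolation=cv2.INTER_CUBIC) for x in (a,b)])[:,:,::-1])
E
```

```text
clock: 9.65
position: [0.5768, -0.0878, 0.2607]
ee_rot: [0.476, -3.105, 0.0]
force: [-12.8, -0.5, 26.9]
width: 0.004
t 9.65 shift mm [-1.9  1.1 -0.3] rots [array([-0.   ,  0.   ,  3.141]), array([-0., -0., -0.])] F [-12.8  -0.5  26.9] w 0.004
tip guard [ -2.9 -74.2  82.7] j [-0.05  0.52  0.15  1.84 -0.11  0.78  2.03]
```

View pics/c5.png

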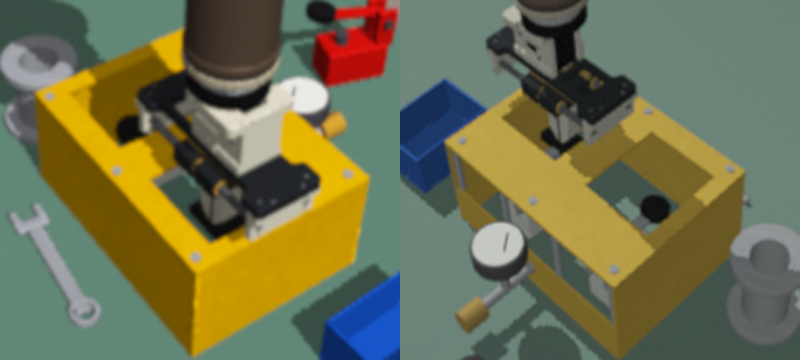

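View pics/w5.png

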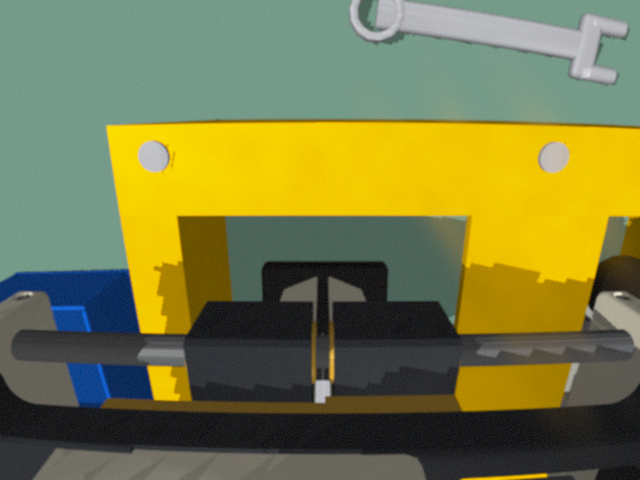

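The vent pad is at its stop under the closed fingertips (27 N, tip at 82.7 mm), and the round pad at (655,208) in the scene crop stays down. The spool, bin and wrench look unmoved, so I'm handing in.

```bash
python3 mv.py -1 -73 .083; python3 -c "
from cell import arm
print(arm.sign_off())"
```

```text
t 9.8 shift mm [-1.9  1.2 -0.3] rots [array([-0.   ,  0.   ,  3.141]), array([-0., -0., -0.])] F [-12.6  -0.6  27.2] w 0.003
tip guard [ -3.  -74.2  82.7] j [-0.05  0.52  0.15  1.84 -0.11  0.78  2.03]
the job is handed in; nothing more can be done
None
```

I pressed the shut-off lever (round pad, left window) down to its stop. It stayed down when I let go. Then I pressed the vent lever (rectangular pad, right window) to its stop and handed the job in at 9.8 s, still holding it with the closed fingertips.

| Check | Result |
|---|---|
| **Shut-off at its stop** | 33 N with the fingertips at 83.0 mm; almost no further travel |
| **Shut-off after letting go** | pad measured at about 80 mm, against 83 mm expected; the two camera rays missed each other by about 2 mm |
| **Vent at its stop** | steady 27 N with the fingertips at 82.7 mm (83 mm is fully down) |

The force also showed about 13 N sideways while holding the vent. I put that down to friction on the tilted pad, but did not check it separately.

In the last pictures the fingers are clear of the window edges. The spool, bin and wrench look unmoved, though I judged that by eye. I never went near the green and red look-alikes.

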